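# Return the tamper through the sprung flap

### The arm

A 6-joint arm with a two-finger parallel gripper is mounted at the origin on the work surface. World frame = base frame: x ahead of the robot, y to its left, z up, the work surface at z = 0. Lengths are in mm, angles in rad, forces in N, time in s.
With the tool pointing down it reaches from about 400 to 925 mm from the base axis. Payload 12.5 kg.
Tool frame: the origin (TCP) lies on the mounting face of the last link; the fingertips stand 190 mm ahead of it and the grasp point (between the pads) lies 171 mm ahead of it; z points along the fingers, y is the line along which they close (so a half turn about z gives the same grasp; the last joint's range is limited). The gripper opens to 95 mm and grips with 3 to 60 N. Pads are 20 mm wide; open, the fingers measure 119 mm over their backs; the gripper's body (75 mm by 180 mm) begins 59 mm behind the grasp point.
Start: joints at [1.164, 0.491, 1.559, -0, 1.092, -0.106], TCP at [185.154, 596.945, 404.761] pointing down, gripper open.
Joint ranges: [-3.1, 3.1], [-0.84, 2.19], [0.05, 2.79], [-1.13, 4.28], [0.06, 2.93], [-2.69, 2.69]. Speed limits (rad/s): [2.22, 2.22, 2.79, 3.14, 3.14, 3.14].

### API

Orientations are given as [roll, pitch, yaw] about the fixed x, y, z axes, in that order (R = Rz(yaw) Ry(pitch) Rx(roll)).
In Python, from cell import env gives the robot as it stands.
- The arm moves only by the tool carry_out, never from a script. Its argument "series" is a list of rows, each a list of 5 numbers: the shift along the tool's x, y, z in m, then the turn about the tool's z in degrees, then the opening, from 0 (shut) to 1 (fully open). A call has 1 to 20 rows; each row is the pose to reach, as a shift and turn from the pose commanded when the call began, along the tool's axes at that moment; what a row does not reach only later rows make up. A row lasts 1/8 s, in which the tool goes at most 62.5 mm and 10.7 degrees, less where a joint would pass 70% of its speed; a pose out of reach is approached as far as the arm can. A call with a gripper value outside its range is refused whole. The fingers move at their own pace and stop on an object; the grip force is fixed at half the most. Time passes only in rows, so rows that repeat a pose let the fingers close. It gives the time, the measured TCP pose, the force, the opening and the grip force at its end, in the units of the state.
- env.state(): the state, without advancing time (a new reading comes with each control period).
- env.read_camera(name): name is "side" or "top"; returns (picture, depth): 400x640x3 uint8, red, green, blue; 400x640 float32, mm along the optical axis (not along the pixel's ray), 0 where there is no reading.
- env.get_calibration(name): a dict with "intrinsics" (3x3 intrinsics, pixels), "D" ([k1, k2, p1, p2, k3] as OpenCV has them; the pictures are not rectified), "cam_to_world" (4x4, takes a point from camera to world coordinates). Camera axes: x right, y up, looking along -z (the intrinsics and any distortion apply to the point x, -y, -z); pixel columns grow to the right and rows downward; lengths in mm; the calibration is good to about 2 mm. A picture is of the moment at which its call begins. get_calibration takes no time and is no camera call.
- env.job_done(): hands the job in; it is judged then, once.
The state is a dict: "t": time; "joints": joint angles; "qvel": joint speeds; "tau": joint torques, N m; "eef_pos": TCP position; "tcp_rot": TCP orientation; "ft_force": force on the tool from outside, world axes, zero at the start; "moment": the same for the moment, N m; "opening": opening from 0.0 (shut) to 1.0 (fully open); "grip_force": force on a finger pad.
Only numpy, scipy, OpenCV 4.12 (cv2) and the standard library are available. Lean on these libraries where they do the work, as an engineer would, in place of code of your own. Each camera call takes 0.05 s, during which the arm holds its last target. There are 200 camera calls.

### The job

Put the wooden tamper back in the plywood tool return box: pick it up, push the sprung flap open with the tamper's foot going in first, and only let go once the foot is well inside past the flap, so that the tamper drops in and the flap springs shut behind it. Do not drop or throw it against the flap, and leave the other things on the bench where they are.

Things in the scene. Friction and masses are not known exactly. Their poses are not given: they have to be found in the camera images.
- tamper_center (a point): Wooden tamper, loose, standing upright on its foot on the bench, about 240 g. 120 mm tall in all: round foot 56 mm across and 22 mm thick, then a plain straight round handle 24 mm across up to the top. This point is on its axis, half-way up (60 mm above the underside of the foot); z points up the handle. Its place is swapped with the clay pot and the cloche.
- tamper_foot (a point): Centre of the underside of the tamper's foot, 60 mm below tamper_center along the axis.
- return_box: Plywood tool return box fixed on the bench, 220 mm front to back, 190 mm wide, 262 mm high at the back; its front top slopes. Origin on the bench under it, 120 mm behind the front and 100 mm ahead of the back; x points away from the front, z up. Walls and floor are 10 mm thick; inside it is empty, 200 by 170 mm. Position and yaw vary.
- mouth: Mouth of the return box, in its sloping front top. Origin at the mouth's centre on the outer surface, 213 mm above the bench. z points straight out of the mouth (35 degrees from vertical, leaning to the front), x up the slope, y across. The opening is 110 mm along x and 134 mm along y, closed by the flap; behind it is free space. Things go in along -z of this frame, not from straight above.
- hood_edge (a point): Middle of the outer edge of the clear plastic rain hood over the mouth. The hood is a plate 168 mm wide, 4 mm thick, standing 100 mm out from the face at x = +75 mm of the mouth's frame, parallel to that z. A steel strip along each side (y = +-78 mm) reaches down to x = +65 mm.
- flap (a joint): The thin steel flap (106 mm by 126 mm, 4 mm thick) that closes the mouth, hinged along the mouth's upper edge (x = +55 mm in the mouth's frame). 0 = shut, grows in rad as its lower edge swings inward and down, to 1.45. A spring of 0.05 N m/rad pulls it shut, with 0.06 N m already at 0, so it takes about 1 N to start and 2 to 4 N well open, and shuts by itself.
- clay_pot: Small empty clay pot, 72 mm across, 65 mm high, loose; a bystander. Origin under its centre.
- cloche: Small glass cloche (dome), 90 mm across, 113 mm high, loose; a bystander. Origin under its centre.
- blue_pot: Blue glazed pot, 120 mm across, 110 mm high, loose; a bystander behind the others. Origin under its centre.
- sprayer: White plastic trigger sprayer, 72 mm across, 206 mm high, loose, its nozzle reaching 76 mm out along -x of its frame; a bystander. Origin under its centre.
- garden_rake: Stainless hand rake with a wooden handle lying on the bench near the robot, 240 mm long, 78 mm wide at the tines, up to 35 mm high; a bystander. Origin about mid-length; x points to the tines.
- tin: Plain metal tin, 72 mm across, 100 mm high, loose, beside the return box; a bystander. Origin under its centre.

How it is judged:
By the outcome, as a careful person would: the job done as asked, in the order asked, and still so for the second after the job is handed in, with the robot touching nothing.
It also fails if it takes over 40 s, if anything falls off the work surface, if the arm or the gripper's body presses on something with over 40 N, if the wrist force passes 120 N, or if a joint passes its speed limit or range.

## Working session

There is one attempt and no reset: what is moved stays moved. The work goes in short steps, Python scripts to look and compute and a tool call to move; the robot and the scene stay as the last step left them, time stands still between calls to the robot, and variables do not carry over. Pictures are saved under pics/ and viewed, at most 13 in all, crops included, and the job is handed in when it is done.

Besides the shell and the picture viewer there is one more tool, called after "Call:" in YAML: its name, and indented under it one key for each argument. carry_out: Moves the arm, as the interface text tells. Its arguments: {"type":"object","properties":{"series":{"type":"array","items":{"type":"array","items":{"type":"number"}}}},"required":["series"]}

```bash
mkdir -p pics; ls
python3 - <<'E'
from cell import env
import cv2,numpy as np
s=env.state();print(s)
for n in("side","top"):
    p,d=env.read_camera(n);cv2.imwrite(f"pics/{n}0.png",p[:,:,::-1]);np.savez(f"{n}0.npz",p=p,d=d)
    c=env.get_calibration(n);print(n,c)
E
```

```text
pics
{'t': 0.0, 'joints': array([ 1.16439208e+00,  4.91526957e-01,  1.55947017e+00,  8.85983453e-07,
        1.09171140e+00, -1.05597541e-01]), 'qvel': array([-5.41141499e-06, -4.67603030e-04,  1.29080230e-03,  5.74643597e-04,
        6.66037772e-04, -1.37407376e-03]), 'tau': array([ 1.66241374e-03, -6.12637424e+01, -2.58189136e+01,  6.93576713e-02,
        4.81471675e-02, -9.47600279e-05]), 'eef_pos': array([185.13981231, 596.89987019, 404.17475637]), 'tcp_rot': array([-3.14048308e+00, -1.18395405e-04,  2.84078547e+00]), 'ft_force': array([0.35045644, 0.12955787, 0.330805  ]), 'moment': array([-0.00780811, -0.02311505,  0.01648009]), 'grip_force': 0.0, 'opening': 1.002991115213495}
side {'intrinsics': array([[477.92484199,   0.        , 322.42132581],
       [  0.        , 477.92484199, 201.6195945 ],
       [  0.        ,   0.        ,   1.        ]]), 'D': array([-0.05096861,  0.        ,  0.        ,  0.        ,  0.        ]), 'cam_to_world': array([[ 8.46820059e-01,  3.42947622e-01, -4.06549772e-01,
         2.21759470e+01],
       [-5.31641322e-01,  5.68643623e-01, -6.27695734e-01,
        -8.34949623e+02],
       [ 1.59151753e-02,  7.47683997e-01,  6.63863953e-01,
         1.11254177e+03],
       [ 0.00000000e+00,  0.00000000e+00,  0.00000000e+00,
         1.00000000e+00]])}
top {'intrinsics': array([[433.20413238,   0.        , 316.49015131],
       [  0.        , 433.20413238, 201.25671794],
       [  0.        ,   0.        ,   1.        ]]), 'D': array([9.86015371e-05, 0.00000000e+00, 0.00000000e+00, 0.00000000e+00,
       0.00000000e+00]), 'cam_to_world': array([[ 2.84206091e-02,  9.96430579e-01, -7.94881731e-02,
         4.81108097e+02],
       [-9.99570502e-01,  2.88984551e-02,  4.86741427e-03,
         2.48305441e+01],
       [ 7.14712583e-03,  7.93156982e-02,  9.96823926e-01,
         1.50882714e+03],
       [ 0.00000000e+00,  0.00000000e+00,  0.00000000e+00,
         1.00000000e+00]])}
```

View pics/side0.png

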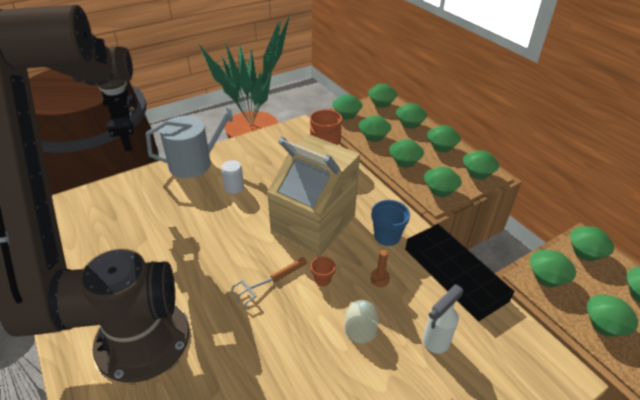

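View pics/top0.png

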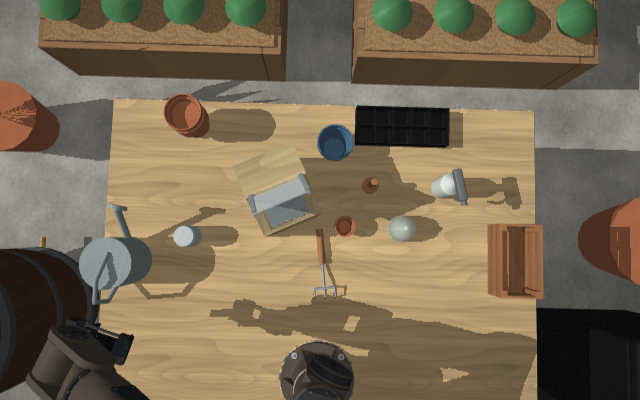

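The side view shows the tamper at about (381,268), the box at (315,195) with its flap facing the robot, the blue pot at (390,222) and the cloche at (362,322). In the top view the tamper is at (371,185), the box at (278,192), the clay pot at (344,226), the cloche at (402,228) and the rake at (322,260).

The tool can't tilt, so I'll measure the box and tamper precisely from depth first.

```bash
cat > h.py <<'E'
import cv2,numpy as np
from cell import env
def cloud(n,d):
    c=env.get_calibration(n);v,u=np.mgrid[:400,:640]
    q=cv2.undistortPoints(np.stack([u,v],-1).reshape(-1,1,2).astype(float),c["intrinsics"],c["D"]).reshape(400,640,2)
    P=np.stack([q[...,0]*d,-q[...,1]*d,-d,np.ones_like(d)],-1)@c["cam_to_world"].T
    P=P[...,:3];P[d==0]=np.nan;return P
E
python3 - <<'E'
from h import *
np.set_printoptions(precision=1,suppress=True)
for n in("top","side"):
    z=np.load(n+"0.npz");P=cloud(n,z["d"].astype(float));Z=P[...,2]
    print(n,"bench z",np.nanmedian(P[240:260,250:300] if n=="top" else P[300:320,230:280],axis=(0,1)))
    roi=np.zeros((400,640),bool)
    r=(165,205,355,388) if n=="top" else (240,295,365,397)
    roi[r[0]:r[1],r[2]:r[3]]=1
    hsv=cv2.cvtColor(z["p"],cv2.COLOR_RGB2HSV)
    for lo,hi in((5,26),(26,100),(112,130)):
        m=roi&(Z>lo)&(Z<hi);Q=P[m]
        if len(Q):print(lo,hi,len(Q),np.median(Q,0),Q.min(0),Q.max(0))
    # box
    roi[:]=0
    r=(140,245,225,325) if n=="top" else (130,260,260,365)
    roi[r[0]:r[1],r[2]:r[3]]=1
    for lo,hi in((252,272),(275,350)):
        m=roi&(Z>lo)&(Z<hi);Q=P[m]
        print("box",lo,hi,len(Q),Q.mean(0),cv2.minAreaRect(Q[:,:2].astype(np.float32)),np.median(Q[:,2]))
    m=roi&(Z>150)&(Z<250)&(hsv[...,1]<60)
    Q=P[m];Q=Q[np.isfinite(Q).all(1)]
    for _ in range(4):
        c=np.median(Q,0);nn=np.linalg.svd(Q-c,full_matrices=False)[2][2];nn*=np.sign(nn[2]);Q=Q[abs((Q-c)@nn)<6]
    print("flap",len(Q),Q.mean(0),nn,np.degrees(np.arccos(nn[2])),np.degrees(np.arctan2(-nn[1],-nn[0])),Q.min(0),Q.max(0))
E
python3 - <<'E'
import cv2
a=cv2.imread("pics/top0.png")[130:250,220:340];b=cv2.imread("pics/side0.png")[130:250,255:375]
cv2.imwrite("pics/c0.png",cv2.resize(cv2.hconcat([a,b]),(800,400),interpolation=2))
E
```

```text
top bench z [429.7 158.2  -0.6]
5 26 180 [ 653.9 -162.3   18.8] [ 595.3 -227.6    5. ] [ 729.7 -116.5   25.9]
26 100 37 [ 653.9 -158.2   54.5] [ 643.3 -185.7   26.1] [ 678.  -141.1   97.3]
112 130 39 [ 659.8 -166.   119.2] [ 649.6 -176.6  113.2] [ 670.5 -156.   124.5]
box 252 272 2443 [665.  159.  262.1] ((662.8088989257812, 157.99514770507812), (115.63623046875, 190.54376220703125), 24.794389724731445) 262.057143792857
box 275 350 942 [587.7 124.5 312.2] ((591.046875, 124.92684936523438), (65.81961059570312, 167.26449584960938), 24.380308151245117) 313.61184102528387
flap 795 [553.6 107.3 201.7] [-0.5 -0.2  0.8] 35.4345034786925 24.374986194372422 [504.   38.8 176.9] [648.9 213.5 248.4]
side bench z [299.2 -69.2  -0.8]
5 26 297 [ 662.4 -168.7   19.9] [ 611.  -209.1    5.1] [793.6 -30.9  25.8]
26 100 163 [ 656.6 -173.6   58.1] [ 637.7 -187.9   26.1] [786.6 -59.2  99. ]
112 130 49 [ 661.7 -169.4  119.7] [ 651.7 -179.6  113.3] [ 673.7 -155.5  124.5]
box 252 272 1203 [669.2 149.6 261.4] ((660.6905517578125, 156.59751892089844), (131.9560089111328, 192.8223419189453), 24.85085678100586) 262.29933321458907
box 275 350 533 [585.2 116.8 314.9] ((590.5760498046875, 123.16438293457031), (60.49495315551758, 171.74774169921875), 23.95111846923828) 317.35767783539643
flap 1295 [569.  112.2 212.1] [-0.5 -0.2  0.8] 34.93483423177275 23.526427276037563 [504.9  37.7 177.7] [637.3 212.2 249.5]
```

View pics/c0.png

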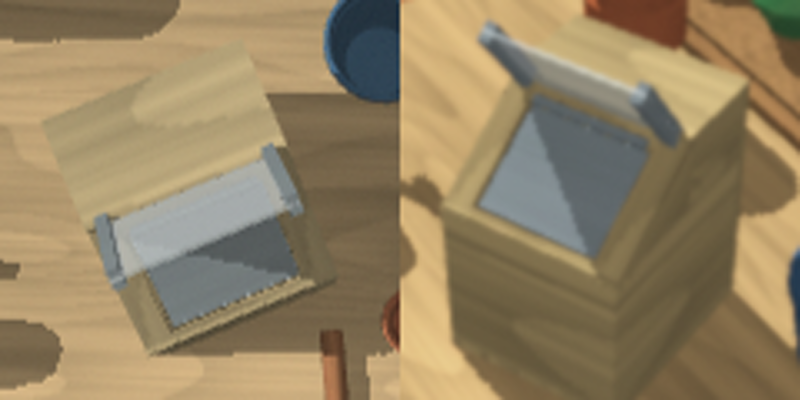

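The box yaw is about 24.5°, and the mouth centre comes out at about (568,115,213). The tamper's axis is at about (661,-168) with its top at 119.5 mm, which matches its given size.

The hood blocks a vertical tool, so I plan to tilt the tamper about 35° in the grip. I'll do that by pushing its foot against the back edge of the fixed box.

```bash
cat >> h.py <<'E'
def delta(x,y,z,yawdeg=None):
    from scipy.spatial.transform import Rotation as R
    s=env.state();r=R.from_euler("xyz",s["tcp_rot"])
    t=r.inv().apply(np.array([x,y,z])-s["eef_pos"])/1000
    a=None if yawdeg is None else (-(yawdeg-np.degrees(s["tcp_rot"][2]))+180)%360-180
    print("shift",t.round(4),"turn",a);return t
E
python3 - <<'E'
from h import *
z=np.load("top0.npz");P=cloud("top",z["d"].astype(float));Q=P[160:215,425:475];Q=Q[Q[...,2]>120];print("sprayer",Q.min(0),Q.max(0))
Q=P[200:250,380:425];Q=Q[Q[...,2]>60];print("cloche",Q.min(0),Q.max(0))
Q=P[115:170,310:360];Q=Q[Q[...,2]>60];print("blue",Q.min(0),Q.max(0))
for zz in (560,278):delta(660.7,-167.7,zz,204.5)
E
```

```text
sprayer [ 586.79327354 -439.3100665   120.40944887] [ 696.99465389 -381.03524135  211.86866159]
cloche [ 472.17136865 -313.97247539   60.15102426] [ 555.5933673  -233.51562415  117.82760358]
blue [730.54772112 -96.70368442  60.04174139] [849.4328731   22.14105225 117.00047756]
shift [-0.6807 -0.5895 -0.1553] turn -41.7345784587844
shift [-0.6808 -0.5893  0.1267] turn -41.7345784587844
```

Call:
carry_out:
  series:
    - [0, 0, -0.06, 0, 1]
    - [0, 0, -0.12, 0, 1]
    - [-0.03, -0.03, -0.155, -3, 1]
    - [-0.07, -0.06, -0.155, -6, 1]
    - [-0.11, -0.095, -0.155, -9, 1]
    - [-0.15, -0.13, -0.155, -12, 1]
    - [-0.19, -0.165, -0.155, -15, 1]
    - [-0.23, -0.2, -0.155, -18, 1]
    - [-0.27, -0.235, -0.155, -21, 1]
    - [-0.31, -0.27, -0.155, -24, 1]
    - [-0.35, -0.303, -0.155, -27, 1]
    - [-0.39, -0.338, -0.155, -30, 1]
    - [-0.43, -0.372, -0.155, -33, 1]
    - [-0.47, -0.407, -0.155, -36, 1]
    - [-0.51, -0.442, -0.155, -39, 1]
    - [-0.55, -0.476, -0.155, -41.7, 1]
    - [-0.59, -0.511, -0.155, -41.7, 1]
    - [-0.63, -0.545, -0.155, -41.7, 1]
    - [-0.67, -0.58, -0.155, -41.7, 1]
    - [-0.681, -0.589, -0.155, -41.7, 1]

```text
t: 2.6
eef_pos: [662.1, -170.0, 558.0]
tcp_rot: [3.14, -0.002, -2.717]
ft_force: [0.0, 0.6, -0.3]
opening: 0.997
grip_force: 0.0
```

Run:
```python
from h import *
delta(660.7,-167.7,279,204.5);print(env.state()["joints"],env.state()["tcp_rot"])
```

```text
shift [-1.00e-04  2.30e-03  2.79e-01] turn -0.16840480607436348
[-3.47858873e-01  4.86434989e-01  1.16396480e+00 -9.27848262e-05
  1.49324829e+00 -2.34331331e+00] [ 3.14022433e+00 -1.53655825e-03 -2.71692621e+00]
```

Call:
carry_out:
  series:
    - [0, 0, 0.05, 0, 1]
    - [0, 0, 0.1, 0, 1]
    - [0, 0, 0.15, 0, 1]
    - [0, 0, 0.18, 0, 1]
    - [0, 0, 0.18, 0, 1]

```text
t: 3.22
eef_pos: [660.8, -166.6, 377.8]
tcp_rot: [3.138, -0.003, -2.714]
ft_force: [-0.0, 0.8, 0.7]
opening: 1.0
grip_force: 0.0
```

Run:
```python
from h import *
delta(660.7,-167.7,279,204.5)
ims=[]
for n,(r,c) in(("side",(170,300)),("top",(120,290))):
    p,d=env.read_camera(n);ims.append(cv2.resize(p[r:r+130,c:c+130,::-1],(400,400)))
cv2.imwrite("pics/g1.png",cv2.hconcat(ims))
```

```text
shift [ 0.0003 -0.0012  0.0988] turn -0.0028558774361044925
```

View pics/g1.png

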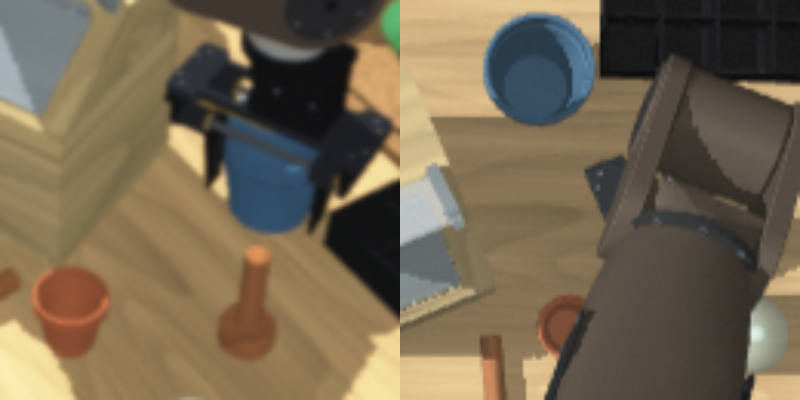

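The crop shows the open fingers squarely above the tamper (handle top near (258,255)) with the way down clear. Next I descend and close.

Call:
carry_out:
  series:
    - [0, 0, 0.04, 0, 1]
    - [0, 0, 0.07, 0, 1]
    - [0, 0, 0.09, 0, 1]
    - [0, 0, 0.098, 0, 1]
    - [0, 0, 0.098, 0, 0]
    - [0, 0, 0.098, 0, 0]
    - [0, 0, 0.098, 0, 0]
    - [0, 0, 0.098, 0, 0]
    - [0, 0, 0.098, 0, 0]
    - [0, 0, 0.098, 0, 0]
    - [0, 0, 0.098, 0, 0]
    - [0, 0, 0.098, 0, 0]

```text
t: 4.82
eef_pos: [661.1, -167.4, 281.7]
tcp_rot: [3.142, 0.0, -2.715]
ft_force: [0.7, -0.6, -0.1]
opening: 0.25
grip_force: 30.0
```

Call:
carry_out:
  series:
    - [0, 0, -0.03, 0, 0]
    - [0, 0, -0.075, 0, 0]
    - [-0.02, 0, -0.12, 0, 0]
    - [-0.06, 0.01, -0.165, 0, 0]
    - [-0.1, 0.02, -0.205, 0, 0]
    - [-0.14, 0.04, -0.234, 0, 0]
    - [-0.18, 0.06, -0.234, 0, 0]
    - [-0.22, 0.085, -0.234, 0, 0]
    - [-0.239, 0.12, -0.234, 0, 0]
    - [-0.239, 0.16, -0.234, 0, 0]
    - [-0.239, 0.2, -0.234, 0, 0]
    - [-0.239, 0.24, -0.234, 0, 0]
    - [-0.239, 0.275, -0.234, 0, 0]
    - [-0.239, 0.295, -0.234, 0, 0]
    - [-0.239, 0.295, -0.234, 0, 0]
    - [-0.239, 0.295, -0.234, 0, 0]

```text
t: 6.82
eef_pos: [757.0, 199.0, 515.5]
tcp_rot: [-3.141, -0.0, -2.715]
ft_force: [-0.2, -0.3, -2.7]
opening: 0.249
grip_force: 30.0
```

Run:
```python
from h import *
s=env.state();print(s["joints"],s["tcp_rot"]);h=np.array([.910,.415]);l=np.array([-.415,.910]);print(s["eef_pos"][:2]@h,s["eef_pos"][:2]@l,s["eef_pos"][2])
ims=[]
for n,(r,c) in(("side",(50,260)),("top",(80,190))):
    p,d=env.read_camera(n);ims.append(cv2.resize(p[r:r+150,c:c+150,::-1],(400,400)))
cv2.imwrite("pics/g2.png",cv2.hconcat(ims))
```

```text
[ 1.72868686e-01  6.82921307e-01  9.16095210e-01 -3.45242107e-04
  1.54278807e+00 -1.82407397e+00] [-3.14131167e+00 -2.91652379e-04 -2.71543666e+00]
771.4314610325149 -133.00863103344062 515.4540428071833
```

View pics/g2.png

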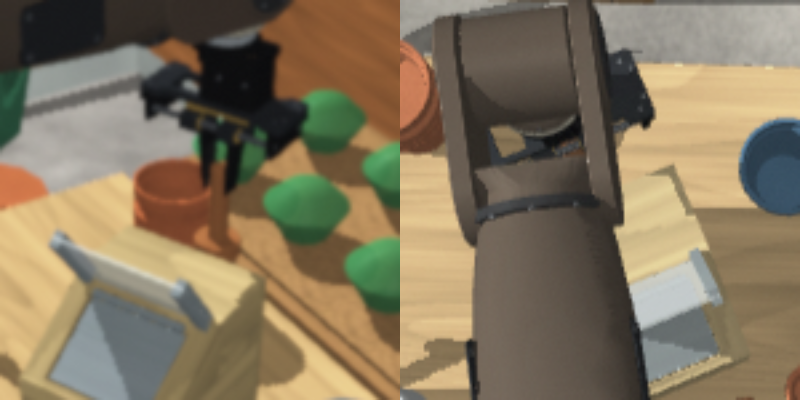

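The tamper is held upright behind the box, foot at (215,240) in the left crop. Now I push the foot slowly against the back edge to tilt it.

Call:
carry_out:
  series:
    - [0.006, 0, 0, 0, 0]
    - [0.012, 0, 0, 0, 0]
    - [0.016, 0, 0, 0, 0]
    - [0.02, 0, 0, 0, 0]
    - [0.024, 0, 0, 0, 0]
    - [0.028, 0, 0, 0, 0]
    - [0.032, 0, 0, 0, 0]
    - [0.036, 0, 0, 0, 0]
    - [0.04, 0, 0, 0, 0]

```text
t: 8.05
eef_pos: [719.8, 183.5, 515.7]
tcp_rot: [3.141, 0.0, -2.715]
ft_force: [4.7, 1.7, -0.5]
opening: 0.251
grip_force: 30.0
```

Run:
```python
from h import *
s=env.state();print(s["ft_force"],s["eef_pos"])
p,d=env.read_camera("side");cv2.imwrite("pics/g3.png",cv2.resize(p[80:180,280:400,::-1],(720,600)))
```

```text
[ 4.68515855  1.69124983 -0.45122729] [719.77632369 183.48469772 515.71182754]
```

View pics/g3.png

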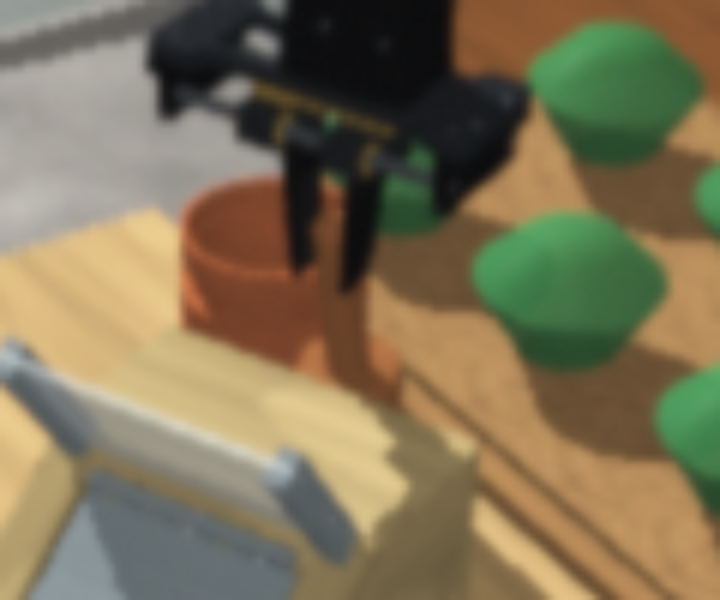

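The tamper is leaning the right way: its foot, at (365,370), is held back behind the edge with only about 5 N. I continue the push.

Call:
carry_out:
  series:
    - [0.004, 0, 0, 0, 0]
    - [0.008, 0, 0, 0, 0]
    - [0.012, 0, 0, 0, 0]
    - [0.016, 0, 0, 0, 0]
    - [0.02, 0, 0, 0, 0]
    - [0.024, 0, 0, 0, 0]
    - [0.028, 0, 0, 0, 0]
    - [0.032, 0, 0, 0, 0]
    - [0.036, 0, 0, 0, 0]
    - [0.036, 0, 0, 0, 0]

```text
t: 9.35
eef_pos: [687.0, 168.5, 515.9]
tcp_rot: [3.141, 0.0, -2.715]
ft_force: [1.5, 0.9, -3.6]
opening: 0.244
grip_force: 30.0
```

Call:
carry_out:
  series:
    - [-0.01, 0, 0, 0, 0]
    - [-0.02, 0, -0.01, 0, 0]
    - [-0.02, 0, -0.04, 0, 0]
    - [-0.02, 0, -0.07, 0, 0]
    - [-0.02, 0, -0.1, 0, 0]
    - [-0.02, 0, -0.12, 0, 0]
    - [-0.02, 0, -0.12, 0, 0]

```text
t: 10.22
eef_pos: [705.4, 177.0, 636.9]
tcp_rot: [-3.141, 0.002, -2.715]
ft_force: [0.3, 0.7, -3.3]
opening: 0.245
grip_force: 30.0
```

Run:
```python
from h import *
s=env.state();print(s["ft_force"],s["eef_pos"],s["joints"])
p,d=env.read_camera("side");P=cloud("side",d.astype(float))
cv2.imwrite("pics/g4.png",cv2.resize(p[30:150,260:410,::-1],(750,600)))
hsv=cv2.cvtColor(p,cv2.COLOR_RGB2HSV)
e=s["eef_pos"];g=e-[0,0,171]
h=np.array([.910,.415]);l=np.array([-.415,.910])
X=np.stack([P[...,:2]@h-e[:2]@h,P[...,:2]@l-e[:2]@l,P[...,2]-g[2]],-1)
m=(abs(X[...,1])<32)&(X[...,2]<30)&(X[...,2]>-140)&(abs(X[...,0])<110)&(hsv[...,1]>90)
Q=X[m];print(len(Q))
for lo in range(-130,30,10):
    q=Q[(Q[:,2]>=lo)&(Q[:,2]<lo+10)]
    if len(q):print(lo,len(q),np.median(q,0).round(1),q[:,0].min().round(1),q[:,0].max().round(1))
```

```text
[ 0.3239638   0.72261479 -3.26900131] [705.43240461 177.01971527 636.93043611] [ 1.55138071e-01  5.59875342e-01  8.46417852e-01 -8.93655242e-05
  1.73328020e+00 -1.84267921e+00]
394
-110 21 [  37.2   -7.4 -104.7] 30.8 55.9
-100 36 [ 35.2 -16.6 -94.9] 26.6 65.9
-90 94 [ 39.5  -5.5 -85.3] 24.7 79.2
-80 68 [ 52.1 -10.9 -75.6] 34.3 71.6
-70 35 [ 48.   -7.  -66.4] 29.6 75.9
-60 18 [ 32.5  -6.6 -55.4] 23.4 51.2
-50 16 [ 24.1  -7.8 -45.1] 19.4 39.6
-40 14 [ 22.9  -6.6 -37.1] 15.9 29.4
-30 9 [ 19.  -10.  -26.9] 10.1 24.8
-20 11 [  5.9 -14.1 -14.9] -8.4 14.1
-10 15 [ 2.5  1.1 -4.2] -12.5 10.6
0 29 [1.5 2.2 5.9] -11.4 11.5
10 14 [ 5.2 -4.5 11.9] -10.3 11.9
20 14 [  5.6 -14.1  22.8] -12.1 9.4
```

View pics/g4.png

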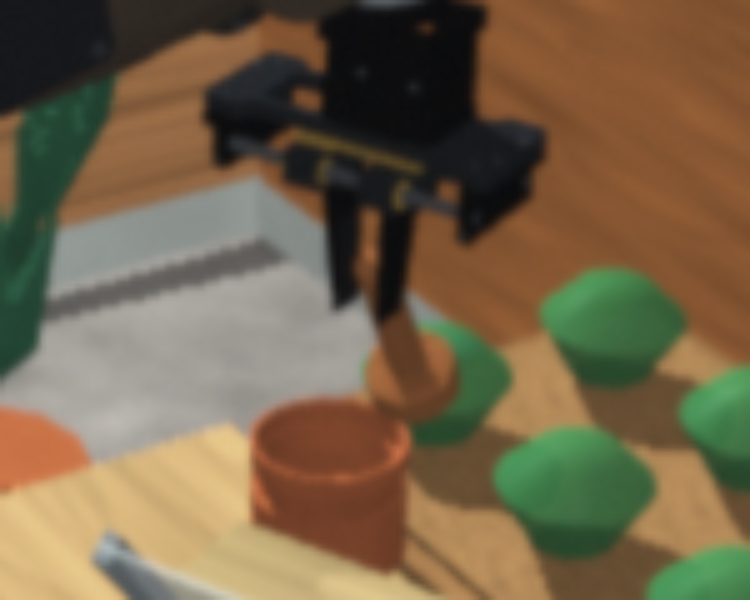

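The crop shows the tamper tilted about 34° in the right direction, foot at (410,375), and holding. Checking the hood against the gripper body, I need about 55° to get the foot in deep enough, so I'll go back down and push further.

Call:
carry_out:
  series:
    - [-0.01, 0, 0.02, 0, 0]
    - [-0.01, 0, 0.06, 0, 0]
    - [-0.01, 0, 0.1, 0, 0]
    - [-0.01, 0, 0.137, 0, 0]
    - [0, 0, 0.137, 0, 0]
    - [0.008, 0, 0.137, 0, 0]
    - [0.014, 0, 0.137, 0, 0]
    - [0.018, 0, 0.137, 0, 0]
    - [0.022, 0, 0.137, 0, 0]
    - [0.026, 0, 0.137, 0, 0]
    - [0.03, 0, 0.137, 0, 0]
    - [0.034, 0, 0.137, 0, 0]
    - [0.038, 0, 0.137, 0, 0]
    - [0.042, 0, 0.137, 0, 0]
    - [0.046, 0, 0.137, 0, 0]
    - [0.049, 0, 0.137, 0, 0]
    - [0.049, 0, 0.137, 0, 0]

```text
t: 12.4
eef_pos: [660.7, 156.5, 499.0]
tcp_rot: [-3.142, 0.0, -2.715]
ft_force: [2.3, 2.1, -2.4]
opening: 0.237
grip_force: 30.0
```

Call:
carry_out:
  series:
    - [-0.01, 0, 0, 0, 0]
    - [-0.02, 0, -0.01, 0, 0]
    - [-0.02, 0, -0.05, 0, 0]
    - [-0.02, 0, -0.09, 0, 0]
    - [-0.02, 0, -0.13, 0, 0]
    - [-0.02, 0, -0.14, 0, 0]
    - [-0.02, 0, -0.14, 0, 0]

```text
t: 13.28
eef_pos: [679.4, 165.0, 637.7]
tcp_rot: [3.141, -0.001, -2.715]
ft_force: [0.3, -0.0, -3.3]
opening: 0.238
grip_force: 30.0
```

```bash
cat > m.py <<'E'
from h import *
s=env.state();print(s["ft_force"],s["eef_pos"],s["opening"])
p,d=env.read_camera("side");P=cloud("side",d.astype(float))
hsv=cv2.cvtColor(p,cv2.COLOR_RGB2HSV)
e=s["eef_pos"];g=e-[0,0,171]
h=np.array([.910,.415]);l=np.array([-.415,.910])
print("proj",e[:2]@h,e[:2]@l,e[2])
X=np.stack([P[...,:2]@h-e[:2]@h,P[...,:2]@l-e[:2]@l,P[...,2]-g[2]],-1)
m=(abs(X[...,1])<32)&(X[...,2]<30)&(X[...,2]>-120)&(abs(X[...,0])<125)&(hsv[...,1]>90)&(hsv[...,0]<20)
Q=X[m];print(len(Q))
for t in range(25,76,5):   # extents along / across a candidate axis
    a=np.radians(t);al=Q[:,0]*np.sin(a)-Q[:,2]*np.cos(a);ac=Q[:,0]*np.cos(a)+Q[:,2]*np.sin(a)
    k=(al>15)&(al<85);f=(al>=92);print(t,k.sum(),"handle across",np.percentile(ac[k],[5,50,95]).round(1),np.polyfit(al[k],ac[k],1)[0].round(3),"foot along/across",np.percentile(al,99).round(1),np.percentile(ac[f],[3,97]).round(1))
u=cv2.findNonZero(m.astype(np.uint8));print(cv2.boundingRect(u))
E
python3 m.py
python3 - <<'E'
import sys;sys.path.insert(0,".")
from h import *
p,d=env.read_camera("side");cv2.imwrite("pics/g5.png",cv2.resize(p[30:150,260:410,::-1],(750,600)))
E
```

```text
[ 0.30941026 -0.03364925 -3.30524932] [679.35012865 164.9689836  637.7338154 ] 0.23816406824233666
proj 686.6707452639816 -131.80852831191586 637.7338154020882
338
25 91 handle across [ 7.3 18.  40.7] 0.356 foot along/across 112.4 [ 4.3 37.9]
30 82 handle across [ 3.6 13.  25.8] 0.226 foot along/across 113.7 [-3.6 41.3]
35 80 handle across [ 0.3  7.  18.5] 0.079 foot along/across 113.9 [-12.5  36.9]
40 77 handle across [-4.4  2.2 13.1] -0.005 foot along/across 113.1 [-21.1  29. ]
45 78 handle across [-10.5  -2.8   8.3] -0.087 foot along/across 111.9 [-30.3  20.3]
50 80 handle across [-16.9  -7.6   3.3] -0.176 foot along/across 110.0 [-39.5  11.7]
55 86 handle across [-27.1 -13.4  -0.2] -0.345 foot along/across 107.5 [-48.7   3.4]
60 108 handle across [-48.6 -21.3  -4.6] -0.606 foot along/across 104.8 [-57.8  -4.8]
65 164 handle across [-58.8 -38.7  -9.4] -0.794 foot along/across 102.4 [-63.9 -13. ]
70 203 handle across [-66.7 -48.7 -15.4] -0.864 foot along/across 100.0 [-60.5 -21.3]
75 228 handle across [-75.6 -55.6 -20.4] -0.918 foot along/across 97.5 [-55.7 -29.4]
(325, 82, 25, 32)
```

View pics/g5.png

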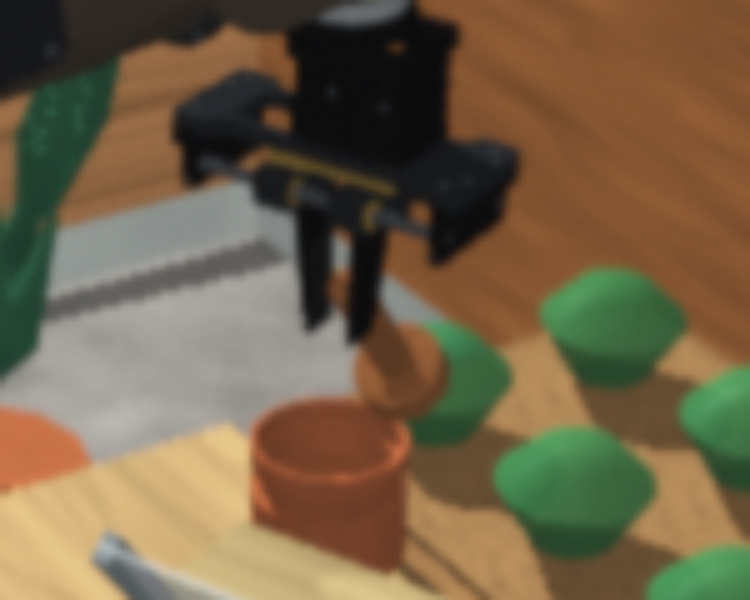

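```bash
cat >> m.py <<'E'
print("-- foot top plane")
F=Q[(Q[:,0]*np.sin(.78)-Q[:,2]*np.cos(.78)>75)]
rng=np.random.default_rng(0);best=None
for _ in range(3000):
    a=F[rng.choice(len(F),3,False)];n=np.cross(a[1]-a[0],a[2]-a[0]);k=np.linalg.norm(n)
    if k<200: continue
    n/=k;i=abs((F-a[0])@n)<2
    if best is None or i.sum()>best.sum():best=i
c=F[best].mean(0);n=np.linalg.svd(F[best]-c)[2][2];n*=np.sign(n[2])
print(len(F),best.sum(),"centre",c.round(1),"n",n.round(3),"tilt",np.degrees(np.arctan2(-n[0],n[2])).round(1),"plane dist from grasp",(-c@n).round(1))
print(F[best].min(0),F[best].max(0), "all",F.min(0),F.max(0))
H=Q[(Q[:,0]*np.sin(.78)-Q[:,2]*np.cos(.78)>18)&(Q[:,0]*np.sin(.78)-Q[:,2]*np.cos(.78)<75)]
v=np.linalg.svd(H-H.mean(0))[2][0];v*=-np.sign(v[2]);print("handle dir",v,np.degrees(np.arctan2(v[0],-v[2])),H.mean(0))
E
python3 m.py | sed -n '/--/,$p'
```

```text
-- foot top plane
224 86 centre [ 61.7  -4.8 -73.2] n [-0.607 -0.018  0.795] tilt 37.4 plane dist from grasp 95.5
[ 44.3592168  -25.77459868 -86.8451566 ] [ 84.49529574  26.46830249 -55.25263129] all [  44.04256609  -28.08053667 -106.64401569] [ 85.68197708  29.53430153 -49.15955604]
handle dir [ 0.5987206   0.05797811 -0.7988568 ] 36.850522189659266 [ 36.10603403  -6.54342783 -38.61632985]
```

The tamper has settled at about 38–40°, having slid back slightly and a few millimetres along its axis. That allows roughly 65 mm of insertion, and the lower lip can add tilt from inside if I need it. I'll carry it gently over the hood to the front of the mouth.

Call:
carry_out:
  series:
    - [0.006, 0, 0, 0, 0]
    - [0.018, 0, 0, 0, 0]
    - [0.034, 0, 0, 0, 0]
    - [0.052, 0, 0, 0, 0]
    - [0.07, 0, 0, 0, 0]
    - [0.088, 0, 0, 0, 0]
    - [0.106, 0, 0, 0, 0]
    - [0.124, 0, 0, 0, 0]
    - [0.142, 0, 0, 0, 0]
    - [0.16, 0, 0, 0, 0]
    - [0.178, 0, 0, 0, 0]
    - [0.196, 0, 0, 0, 0]
    - [0.212, 0, 0, 0, 0]
    - [0.226, 0, 0, 0, 0]
    - [0.238, 0, 0.004, 0, 0]
    - [0.246, 0, 0.012, 0, 0]
    - [0.25, 0, 0.026, 0, 0]
    - [0.25, 0, 0.044, 0, 0]
    - [0.25, 0, 0.062, 0, 0]
    - [0.25, 0, 0.07, 0, 0]

```text
t: 15.92
eef_pos: [451.6, 61.4, 567.1]
tcp_rot: [3.141, -0.002, -2.715]
ft_force: [-0.2, 0.7, -2.4]
opening: 0.239
grip_force: 30.0
```

```bash
python3 m.py
python3 - <<'E'
from h import *
p,d=env.read_camera("side");cv2.imwrite("pics/g6.png",cv2.resize(p[60:220,200:400,::-1],(750,600)))
E
```

```text
[-0.23572031  0.69246653 -2.43807955] [451.63800099  61.3559716  567.11726435] 0.23915892647348608
proj 436.45330911733294 -131.5958362546843 567.1172643475113
444
25 124 handle across [-0.7 19.8 39.7] 0.377 foot along/across 109.9 [ 4.4 43.4]
30 115 handle across [ 0.6 14.  28.3] 0.173 foot along/across 110.7 [-3.5 43.5]
35 111 handle across [-0.3  9.6 21. ] 0.07 foot along/across 111.6 [-12.2  37.4]
40 110 handle across [-4.9  4.9 16.5] -0.022 foot along/across 112.5 [-20.8  29.4]
45 110 handle across [-10.3   0.1  12.5] -0.122 foot along/across 112.2 [-29.8  20.8]
50 110 handle across [-16.5  -4.4   9.2] -0.2 foot along/across 110.4 [-37.8  12.3]
55 117 handle across [-29.1  -9.5   5.4] -0.373 foot along/across 109.3 [-46.3   4. ]
60 150 handle across [-49.9 -19.4   2. ] -0.679 foot along/across 107.0 [-54.5  -4.4]
65 198 handle across [-57.7 -32.5  -2.5] -0.802 foot along/across 104.7 [-55.2 -13.3]
70 231 handle across [-66.  -43.5  -7.1] -0.92 foot along/across 101.7 [-58.7 -21.9]
75 259 handle across [-72.7 -52.7 -10.1] -0.985 foot along/across 99.0 [-56.8 -30.2]
(264, 144, 37, 31)
-- foot top plane
266 111 centre [ 65.2  -6.5 -70.7] n [-0.56  -0.037  0.827] tilt 34.1 plane dist from grasp 94.8
[ 43.47828881 -28.97661175 -87.33530633] [ 87.75891414  26.14594734 -54.81976815] all [  43.47828881  -28.97661175 -103.9683925 ] [ 90.53139036  26.14594734 -48.64811568]
handle dir [ 0.55306325  0.05194088 -0.8315186 ] 33.62884479573245 [ 35.96051796  -7.8504723  -33.98911592]
```

View pics/g6.png

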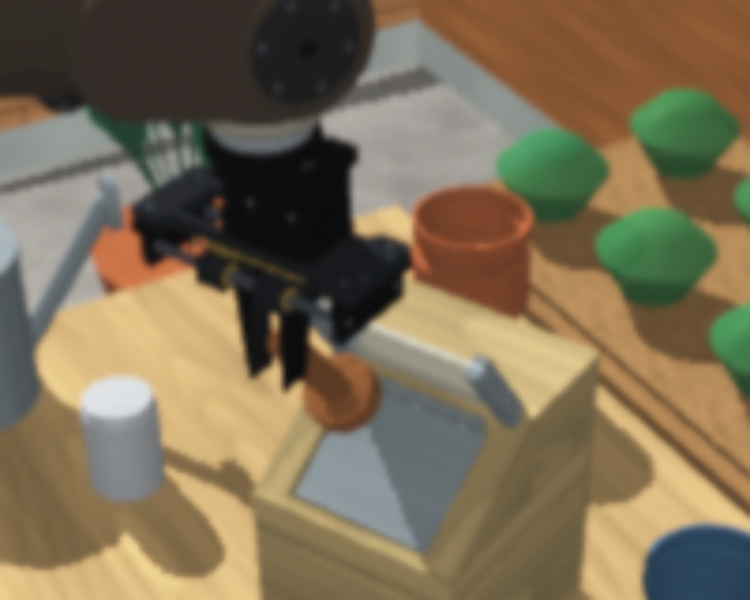

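The tamper, foot at (340,390) in the crop, is now in front of the mouth at about 39° and centred across. I move in along the mouth normal.

Call:
carry_out:
  series:
    - [-0.004, 0, 0.016, 0, 0]
    - [-0.008, 0, 0.035, 0, 0]
    - [-0.012, 0, 0.053, 0, 0]
    - [-0.014, 0, 0.066, 0, 0]
    - [-0.022, 0, 0.078, 0, 0]
    - [-0.03, 0, 0.089, 0, 0]
    - [-0.035, 0, 0.096, 0, 0]
    - [-0.04, 0, 0.103, 0, 0]
    - [-0.043, 0, 0.107, 0, 0]
    - [-0.046, 0, 0.111, 0, 0]
    - [-0.049, 0, 0.115, 0, 0]
    - [-0.052, 0, 0.12, 0, 0]
    - [-0.055, 0, 0.124, 0, 0]

```text
t: 17.65
eef_pos: [501.7, 84.2, 444.5]
tcp_rot: [3.142, 0.0, -2.715]
ft_force: [-1.4, -1.0, -0.9]
opening: 0.24
grip_force: 30.0
```

Run:
```python
from h import *
s=env.state();print(s["ft_force"])
p,d=env.read_camera("side");cv2.imwrite("pics/g7.png",cv2.resize(p[90:220,230:390,::-1],(738,600)))
```

```text
[-1.37539136 -0.98133384 -0.85333883]
```

View pics/g7.png

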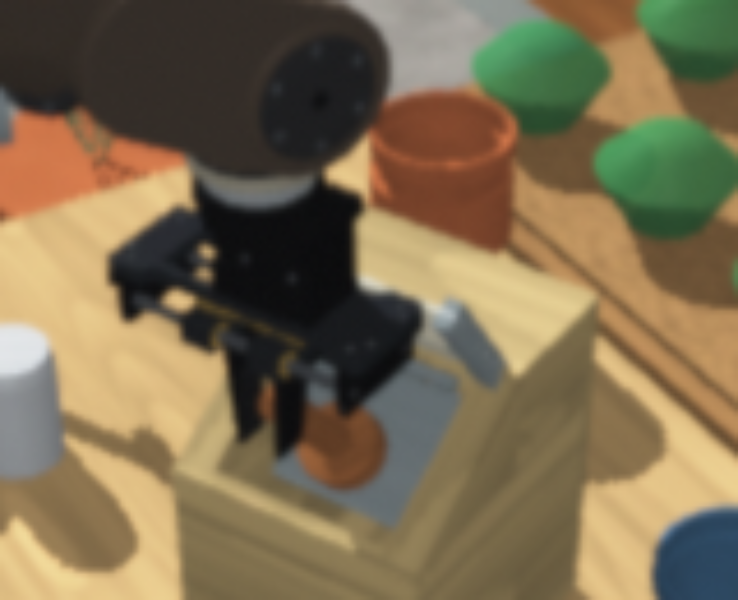

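The foot is pushing the flap open at (345,450) with only about 2 N. I continue inward, then straight down to go deeper while staying clear of the hood.

Call:
carry_out:
  series:
    - [-0.003, 0, 0.004, 0, 0]
    - [-0.006, 0, 0.009, 0, 0]
    - [-0.009, 0, 0.013, 0, 0]
    - [-0.012, 0, 0.017, 0, 0]
    - [-0.015, 0, 0.022, 0, 0]
    - [-0.018, 0, 0.026, 0, 0]
    - [-0.021, 0, 0.03, 0, 0]
    - [-0.025, 0, 0.036, 0, 0]
    - [-0.025, 0, 0.041, 0, 0]
    - [-0.025, 0, 0.046, 0, 0]
    - [-0.025, 0, 0.051, 0, 0]
    - [-0.025, 0, 0.056, 0, 0]
    - [-0.025, 0, 0.061, 0, 0]
    - [-0.025, 0, 0.061, 0, 0]

```text
t: 19.45
eef_pos: [524.3, 94.5, 383.3]
tcp_rot: [3.141, -0.001, -2.715]
ft_force: [-0.7, -0.2, -2.5]
opening: 0.238
grip_force: 30.0
```

Run:
```python
from h import *
s=env.state();print(s["ft_force"])
p,d=env.read_camera("side");cv2.imwrite("pics/g8.png",cv2.resize(p[90:220,230:390,::-1],(738,600)))
```

```text
[-0.69759006 -0.16870151 -2.53421203]
```

View pics/g8.png

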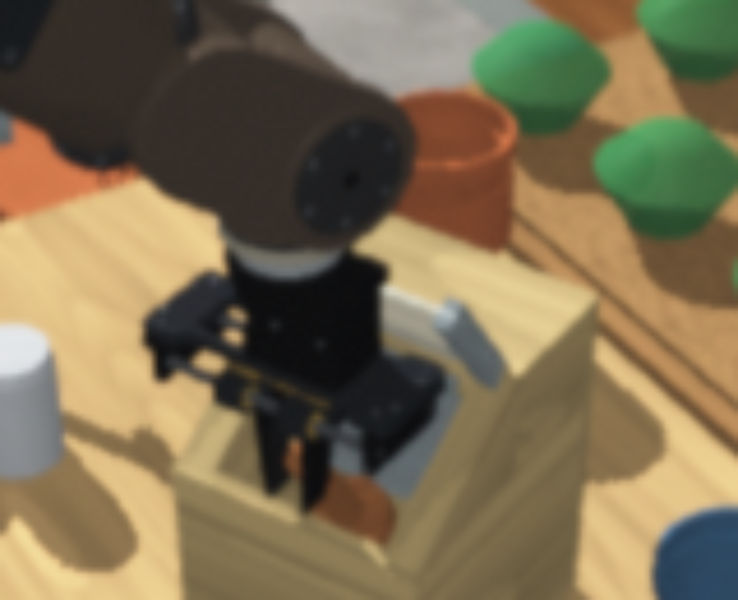

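The foot is now about 90 mm inside, past the flap and lip, and nothing is loading the gripper. I release.

Call:
carry_out:
  series:
    - [0, 0, 0, 0, 0.7]
    - [0, 0, 0, 0, 0.7]
    - [0, 0, 0, 0, 0.7]
    - [0, 0, 0, 0, 0.7]
    - [0, 0, 0, 0, 0.7]
    - [0, 0, 0, 0, 0.7]
    - [0.01, 0, -0.01, 0, 0.7]
    - [0.03, 0, -0.03, 0, 0.7]
    - [0.06, 0, -0.06, 0, 0.7]
    - [0.09, 0, -0.1, 0, 0.7]
    - [0.11, 0, -0.14, 0, 0.7]
    - [0.11, 0, -0.18, 0, 0.7]
    - [0.11, 0, -0.22, 0, 0.7]
    - [0.11, 0, -0.22, 0, 0.7]

```text
t: 21.25
eef_pos: [423.0, 48.8, 606.6]
tcp_rot: [-3.139, 0.005, -2.715]
ft_force: [-0.4, 1.0, -0.6]
opening: 0.701
grip_force: 0.0
```

Run:
```python
from h import *
ims=[]
for n,(r,c) in(("side",(120,230)),("top",(110,220))):
    p,d=env.read_camera(n);ims.append(cv2.resize(p[r:r+200,c:c+200,::-1],(400,400)))
    P=cloud(n,d.astype(float));hsv=cv2.cvtColor(p,cv2.COLOR_RGB2HSV);Z=P[...,2]
    h=P[...,:2]@[.910,.415]-564.5;l=P[...,:2]@[-.415,.910]+131.4
    m=(abs(l)<55)&(abs(h)<40);zm=-.574*h+.819*(Z-213);zm=zm[m&(zm<30)];print(n,len(zm),np.nanpercentile(zm,[2,50,98]))
cv2.imwrite("pics/g9.png",cv2.hconcat(ims))
```

```text
side 1123 [-6.1739994  -0.24152034 10.24464043]
top 640 [-4.82474408 -0.3394539   4.49505574]
```

View pics/g9.png

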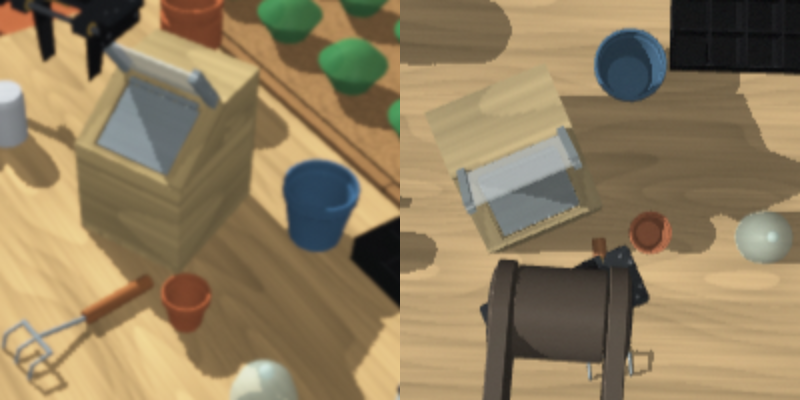

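The flap is shut, lying on the mouth plane within noise, and the tamper is no longer on the bench. The pot, cloche, blue pot and rake are where they were, and the gripper is clear.

```bash
python3 -c "
from cell import env
print(env.job_done())"
```

```text
the job is handed in; nothing more can be done
None
```

The tamper went into the return box foot first and was released with its foot about 90 mm past the flap; the flap has shut, the other things on the bench look undisturbed, and the job is handed in at about 21 s.

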